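# Click a connector's lock home in the two-handled press

## Robot

A 6-joint arm with a two-finger parallel gripper is mounted at the origin on the work surface. World frame = base frame: x ahead of the robot, y to its left, z up, the work surface at z = 0. Lengths are in mm, angles in rad, forces in N, time in s.
With the tool pointing down it reaches from about 350 to 875 mm from the base axis. Payload 4.2 kg.
Tool frame: the origin (TCP) lies midway between the tips of the shut fingers; the grasp point (between the pads) lies 19 mm behind it; z points along the fingers, y is the direction in which the jaws open and shut (so a half turn about z gives the same grasp; the last joint's range is limited). The gripper opens to 87 mm and grips with 3 to 60 N. Pads are 19 mm wide; open, the fingers measure 117 mm over their backs; the gripper's body (75 mm by 190 mm) begins 51 mm behind the grasp point.
Start: joints at [1.532, 0.385, 0.008, 0, -1.194, -0.259], TCP at [183.354, 597.479, 222.55] pointing down, gripper open.
Joint ranges: [-3.14, 3.14], [-1.21, 2.06], [-1.07, 1.41], [-3.16, 2.05], [-2.99, -0.16], [-3.1, 3.1]. Speed limits (rad/s): [2.79, 2.79, 3.14, 3.14, 3.14, 3.14].

## Interface

Orientations are given as [roll, pitch, yaw] about the fixed x, y, z axes, in that order (R = Rz(yaw) Ry(pitch) Rx(roll)).
In Python, from bench import ctrl gives the robot as it stands.
- The arm moves only by the tool move_arm, never from a script. Its argument "plan" is a list of rows, each a list of 4 numbers: the shift along the world's x, y, z in m, then the turn about the world's z in rad. In form: [[x, y, z, twist], ...]. A call has 1 to 5 rows; each row is the pose to reach, as a shift and turn from the pose commanded when the call began; what a row does not reach only later rows make up. A row lasts 1/12 s, in which the tool goes at most 41.7 mm and 7.16 degrees, less where a joint would pass 70% of its speed; a pose out of reach is approached as far as the arm can. A call with a gripper value outside its range is refused whole. "gripper" is the opening, from 0 (shut) to 1 (fully open), set as the call begins (left out, the last holds). The fingers move at their own pace and stop on an object; "squeeze" is the grip in N (left out, the last holds). Time passes only in rows, so rows that repeat a pose let the fingers close. It gives the time, the measured TCP pose, the force and the opening at its end, in the units of the state.
- ctrl.state(): the state, without advancing time (a new reading comes with each control period).
- ctrl.camera(name): name is "side" or "top" or "wrist"; returns the picture (420x560x3 uint8, red, green, blue); there is no depth.
- ctrl.get_calibration(name): a dict with "fx", "fy", "cx", "cy" (pixels), "world_from_camera" (4x4, takes a point from camera to world coordinates). Camera axes: x right, y down, z forward; pixel columns grow to the right and rows downward; lengths in mm; the calibration is good to about 2 mm. The wrist camera is an equidistant fisheye: a pixel r from the principal point sees the ray r / f radians off the axis. A picture is of the moment at which its call begins: read the wrist's pose just before it. get_calibration takes no time and is no camera call; for the wrist camera it gives the pose at the moment of the call.
- ctrl.close_job(): hands the job in, once; it reports no verdict.
The state is a dict: "t": time; "joints": joint angles; "dq": joint speeds; "joint_efforts": joint torques, N m; "position": TCP position; "tcp_rot": TCP orientation; "ft_force": force on the tool from outside, world axes, zero at the start; "torque": the same for the moment, N m; "opening": opening from 0.0 (shut) to 1.0 (fully open).
Only numpy, scipy, OpenCV 4.12 (cv2) and the standard library are available. Lean on these libraries where they do the work, as an engineer would, in place of code of your own. Each camera call takes 0.05 s, during which the arm holds its last target. There are 200 camera calls.

## Task

Take the grey sensor connector from the black pallet and stand it, still unlocked, in the blue nest of the bench press, fully seated and with its orange lock button facing the left jaw, and let go of it. Then gently squeeze the press's two blue upright grips together until the button's resistance peaks and it snaps home, and squeeze no harder than that; press the button only through the handles. Let the handles spring fully open, leave the locked connector standing in the nest, and do not disturb the jar, the bearing or the wrench.

Things in the scene. Friction and masses are not known exactly. Their poses are not given: they have to be found in the camera images.
- connector: The connector to lock, 140 g. Grey square housing 30 x 30 mm in plan, 46 mm tall; on top a black square neck 22 x 22 mm, from 46 to 74 mm above the foot (pick it up by the neck; pinching there does no harm). Origin at the centre of its underside, z up, x and y square to its sides; the orange lock button is on its +y side. Starts standing on the pallet.
- button (a joint): Travel of the orange lock button into the connector, m: 0 = out (unlocked), 0.0042 = home (locked). A 16 x 16 mm block; out, it stands 6 mm proud of the housing, home 1.8 mm. Pushed in, its resistance grows to a peak of about 17 N at roughly 2 mm, then gives: past about 3.3 mm it snaps home by itself and stays; let go sooner, it springs out again.
- button_face (a point): Centre of the outer face of the orange button, 22 mm above the connector's foot and, button out, 21 mm from its centre axis in the connector's +y.
- pallet: Fixed black pallet plate, 140 x 130 mm, 12 mm thick, two steel discs in its top. Origin at the centre of its underside. May be on the robot's left or right.
- press: Fixed bench press like a nutcracker lying flat: two steel levers hinged at its far (+x) end run back to -x past the nest to two upright blue grips. Origin on the table, on its centre plane, level with nest and jaws; x from grips to hinges, y left, z up. Hinges at x = 65 mm, y = +-29.5 mm; grips at x = -100 mm. Lever bars 22 to 36 mm above the table. The 8 mm base plate ends 35 mm before the grips.
- nest (a point): Centre of the nest's floor, 8 mm above the table, 1.5 mm to the right of the press's centre plane. The nest is a 33 x 33 mm pocket in low blue walls with flared tops (to 20 mm above the table), square to the press; the connector's 30 x 30 mm foot stands in it with 1.5 mm play all round. Its axes are the press's.
- grip_left (a point): Middle of the left blue upright grip, a post 8 mm in diameter from 26 to 70 mm above the table; this point is 48 mm above the table and moves with the handle. Open, the two grips measure 67 mm over their outsides and can be pinched from above across the press's y. The lever bar under a grip is no wider outwards than the grip.
- grip_right (a point): The same on the right grip.
- handle_left (a joint): Angle of the left handle, rad: 0 = fully open, grows as it closes, to 0.19. A spring opens it: about 2 N at the grip when open, 3 N closed. The grip is 165 mm and the jaw pad 65 mm from the hinge. In all, the peak takes about 10 N on each grip, falling to about 3 N once the button is home. Beyond about 16 N on a grip (34 N at a jaw) the connector is crushed.
- handle_right (a joint): The same for the right handle.
- bolt_jar: Bystander: clear jar with a blue cap, 60 mm in diameter, 75 mm tall, beyond the press. Origin at the centre of its underside.
- bearing: Bystander: steel ring, 62 mm in diameter, 16 mm tall, flat on the table at the far left. Origin at the centre of its underside.
- wrench: Bystander: wrench 170 mm long, flat on the table at the far right.
- jaws (a point): On the press's centre plane between the jaw pads, 30 mm above the table. The pads are steel upright 16 mm cylinders, 22 to 38 mm above the table; open, the left one's face is 23.5 mm from the centre plane, the right one's 27 mm less 0 to 7 mm that a set screw pushes it in (not measured). So where the button gives is not known beforehand: between about 41 and 21 mm over the outsides of the grips.
There are look-alikes about, which are no part of the job. There is more than one size of the press; the job needs the smallest.

How it is judged:
By the outcome, as a careful person would: the job done as asked, in the order asked, and still so for the second after the job is handed in, with the robot touching nothing.
It also fails if it takes over 62 s, if anything falls off the work surface, if the arm or the gripper's body presses on something with over 40 N, if the wrist force passes 120 N, or if a joint passes its speed limit or range.

## Working session

There is one attempt and no reset: what is moved stays moved. The work goes in short steps, Python scripts to look and compute and a tool call to move; the robot and the scene stay as the last step left them, time stands still between calls to the robot, and variables do not carry over. Pictures are saved under pics/ and viewed, about 8 in all and at most 12, crops included, and the job is handed in when it is done.

Besides the shell and the picture viewer there is one more tool, called after "Request:" as name([rows], argument=value, ...), one row to a line, values as JSON. move_arm: Moves the arm, as the interface text tells. Its arguments: {"type":"object","properties":{"plan":{"type":"array"},"gripper":{"type":"number"},"squeeze":{"type":"number"}},"required":["plan"]}

```bash
mkdir -p pics; ls; cat > h.py <<'E'
from bench import ctrl
import numpy as np, cv2
def snap(n,f):
    c=ctrl.get_calibration(n); im=np.array(ctrl.camera(n)); cv2.imwrite('pics/'+f+'.png',im[:,:,::-1]); np.savez('pics/'+f+'.npz',im=im,T=c['world_from_camera'],k=[c['fx'],c['fy'],c['cx'],c['cy']],fish=(n=='wrist')); return im
def load(f):
    return np.load('pics/'+f+'.npz')
def ray(d,u,v):
    fx,fy,cx,cy=d['k']; T=d['T']; a=np.array([(u-cx)/fx,(v-cy)/fy])
    if d['fish']:
        r=np.hypot(*a); s=np.sin(r)/r if r>1e-9 else 1; r3=np.array([a[0]*s,a[1]*s,np.cos(r)])
    else: r3=np.array([a[0],a[1],1.])
    r3=T[:3,:3]@r3; return T[:3,3],r3/np.linalg.norm(r3)
def plane(d,u,v,z):
    o,r=ray(d,u,v); return o+r*(z-o[2])/r[2]
def cross(*obs):
    A=0;b=0
    for d,u,v in obs:
        o,r=ray(d,u,v); P=np.eye(3)-np.outer(r,r); A=A+P; b=b+P@o
    p=np.linalg.solve(A,b); return p,[float(np.linalg.norm((np.eye(3)-np.outer(ray(d,u,v)[1],ray(d,u,v)[1]))@(p-d['T'][:3,3]))) for d,u,v in obs]
def proj(d,p):
    fx,fy,cx,cy=d['k']; q=np.linalg.inv(d['T'])@np.r_[p,1]
    if d['fish']:
        th=np.arctan2(np.hypot(q[0],q[1]),q[2]); s=th/np.hypot(q[0],q[1]); return np.array([fx*q[0]*s+cx,fy*q[1]*s+cy])
    return np.array([fx*q[0]/q[2]+cx,fy*q[1]/q[2]+cy])
E
python3 - <<'E'
from h import *
ims=[snap(n,n+'0') for n in('top','side','wrist')]
s=ctrl.state(); print(s)
for n in('top','side','wrist'):
    c=ctrl.get_calibration(n); print(n,c['fx'],c['cx'],c['cy'],np.round(c['world_from_camera'],3).tolist())
E
```

```text
pics
{'t': 0.15, 'joints': array([ 1.53158135e+00,  3.85380399e-01,  6.94086426e-03, -3.62223963e-04,
       -1.19398872e+00, -2.58561429e-01]), 'dq': array([ 0.00138109, -0.0021641 ,  0.00318458,  0.0032375 ,  0.00015838,
       -0.00105711]), 'joint_efforts': array([-1.46413690e-04, -3.91052663e+01,  1.87588853e+01,  4.22233611e+00,
        1.24330018e-02, -1.40512047e-04]), 'position': array([183.24535592, 597.06030689, 221.70951879]), 'tcp_rot': array([ 3.13992889e+00, -9.18686547e-05, -2.97909886e-01]), 'ft_force': array([-0.26164217,  0.03864735, -0.09657231]), 'torque': array([0.00355898, 0.01616916, 0.05045268]), 'opening': 0.9985812618390998}
top 450.3577062332429 280.72202207709614 208.71618872697567 [[0.03, -0.998, 0.05, 444.873], [-0.999, -0.03, -0.013, -106.737], [0.015, -0.049, -0.999, 1457.127], [0.0, 0.0, 0.0, 1.0]]
side 530.000909916084 270.00424170002185 210.26941609008563 [[-0.957, 0.157, -0.242, 907.687], [0.288, 0.574, -0.767, 1102.845], [0.019, -0.804, -0.595, 1025.967], [0.0, 0.0, 0.0, 1.0]]
wrist 325.19226210127806 280.5638092161981 212.3906644154801 [[-0.294, -0.925, -0.242, 248.352], [-0.956, 0.285, 0.073, 576.274], [0.002, 0.253, -0.968, 382.57], [0.0, 0.0, 0.0, 1.0]]
```

View pics/top0.png

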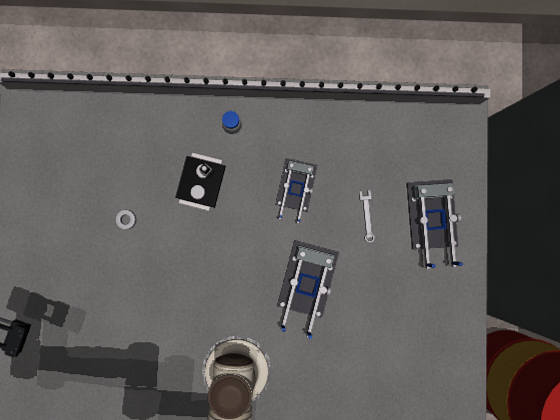

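View pics/side0.png

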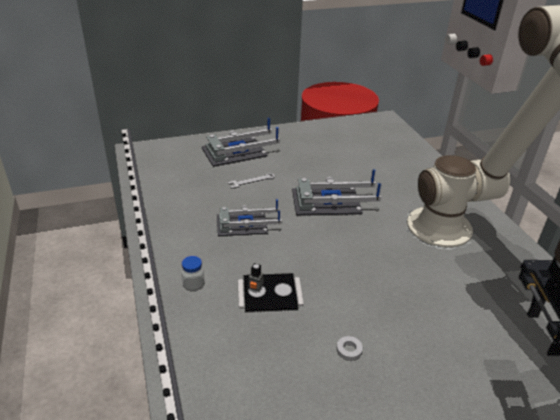

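The top view shows three presses, at about (297,190), (308,285) and (434,222). The smallest is the one at (297,190), or (248,220) in the side view, and it fits the job. The connector stands on the pallet's far disc, at top (204,170) and side (256,278), with its orange button towards the side camera. I'll enlarge these to confirm.

```bash
python3 - <<'E'
from h import *
t=cv2.imread('pics/top0.png');s=cv2.imread('pics/side0.png')
a=cv2.resize(t[140:235,165:325],(800,475)[:2],interpolation=cv2.INTER_CUBIC)[:, :]
a=cv2.resize(t[145:230,170:320],(528,300),interpolation=cv2.INTER_CUBIC)
b=cv2.resize(s[195:315,210:310],(250,300),interpolation=cv2.INTER_CUBIC)
cv2.imwrite('pics/crop0.png',np.hstack([a,b]))
d=load('top0')
for n,u,v,z in[('nest',296,189,8),('grips',288,219,70),('grips',299,220,70),('hng',289,165,30),('hng',310,167,30),('neck',205,168,86),('pal',200,182,12)]: print(n,plane(d,u,v,z).round())
# other presses' length for comparison
for u,v in[(296,243),(285,330),(310,335)]: print(plane(d,u,v,20).round())
E
```

```text
nest [ 582. -173.    8.]
grips [ 483. -148.   70.]
grips [ 481. -182.   70.]
hng [ 656. -148.   30.]
hng [ 652. -215.   30.]
neck [631. 110.  86.]
pal [595. 136.  12.]
[ 409. -178.   20.]
[ 134. -150.   20.]
[ 120. -230.   20.]
```

View pics/crop0.png

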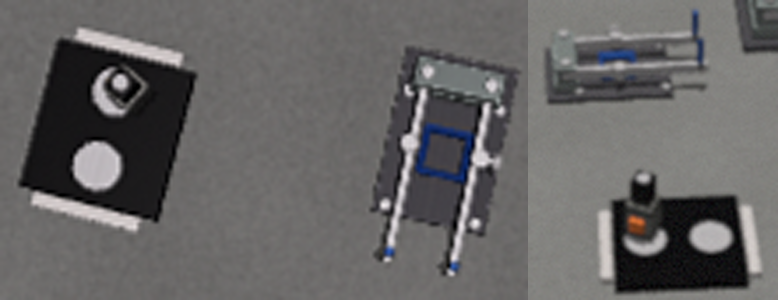

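The crop confirms it. The small press has open grips at lower left, its nest is about (582,-174), and the connector is near (630,110) with its button towards the side camera. Next I'll move the wrist camera over the connector.

Request:
move_arm([
  [0.025, -0.03, 0.01, 0],
  [0.05, -0.06, 0.02, 0],
  [0.075, -0.09, 0.03, 0],
  [0.1, -0.12, 0.04, 0],
  [0.125, -0.15, 0.04, 0],
])

```text
t: 0.57
position: [309.6, 446.8, 264.6]
tcp_rot: [-3.138, -0.001, -0.297]
ft_force: [0.8, 0.8, -0.5]
opening: 0.999
```

Request:
move_arm([
  [0.025, -0.03, 0.01, 0],
  [0.05, -0.06, 0.02, 0],
  [0.075, -0.09, 0.03, 0],
  [0.1, -0.12, 0.03, 0],
  [0.125, -0.15, 0.03, 0],
])

```text
t: 0.98
position: [434.3, 296.0, 293.3]
tcp_rot: [-3.14, -0.001, -0.297]
ft_force: [-0.8, 0.6, -0.2]
opening: 0.999
```

Request:
move_arm([
  [0.025, -0.03, 0, 0],
  [0.05, -0.06, 0, 0],
  [0.075, -0.09, 0, 0],
  [0.1, -0.12, 0, 0],
  [0.125, -0.15, 0, 0],
])

```text
t: 1.4
position: [559.1, 145.7, 292.4]
tcp_rot: [3.141, 0.0, -0.298]
ft_force: [-0.2, -0.4, 0.3]
opening: 0.999
```

Request:
move_arm([
  [0.015, -0.02, 0, 0],
  [0.03, -0.04, 0, 0],
  [0.03, -0.04, 0, 0],
  [0.03, -0.04, 0, 0],
])

```text
t: 1.73
position: [588.6, 106.4, 291.6]
tcp_rot: [3.141, 0.001, -0.3]
ft_force: [0.7, 0.6, -0.7]
opening: 1.0
```

```bash
python3 - <<'E'
from h import *
im=snap('wrist','w1'); s=ctrl.state(); print(s['t'],s['position'],s['tcp_rot'])
d=load('w1')
for p in [(630,110,86),(595,136,12),(582,-174,8)]: print(proj(d,p))
E
```

```text
1.7833 [588.13571957 107.24725401 291.94972545] [ 3.14109299e+00  1.08444694e-03 -2.98752411e-01]
[265.47839041 155.57125409]
[257.59050464 181.0800102 ]
[459.21441346 131.93088241]
```

View pics/w1.png

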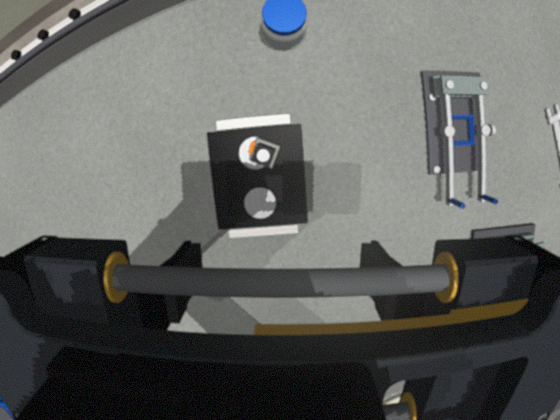

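Wrist view: the connector is at (262,152) with the orange button at (252,147), and the press nest is at (461,130). I'll descend for a second, closer look.

Request:
move_arm([
  [0, 0, -0.04, 0],
  [-0.005, 0.005, -0.08, 0],
  [-0.01, 0.01, -0.11, 0],
  [-0.01, 0.01, -0.11, 0],
  [-0.01, 0.01, -0.11, 0],
])

```text
t: 2.2
position: [577.5, 118.2, 182.2]
tcp_rot: [3.139, 0.001, -0.295]
ft_force: [1.1, 0.3, 1.1]
opening: 1.0
```

```bash
python3 - <<'E'
from h import *
im=snap('wrist','w2'); s=ctrl.state(); print(s['t'],s['position'],s['tcp_rot'])
u,v=proj(load('w2'),(630,110,70)); print(u,v); u=int(u);v=int(v)
a=cv2.imread('pics/w2.png')
x0,y0=u-55,max(0,v-60); c=a[y0:y0+110,x0:x0+110]
b=cv2.imread('pics/w1.png')[60:220,415:515]
cv2.imwrite('pics/crop2.png',np.hstack([cv2.resize(c,(440,440),interpolation=cv2.INTER_CUBIC),cv2.resize(b,(275,440),interpolation=cv2.INTER_CUBIC)])); print(x0,y0)
E
```

```text
2.25 [579.27227467 118.48224017 184.38860896] [-3.14089653e+00 -2.66399536e-03 -2.95425569e-01]
270.04370095711374 147.92185655145533
215 87
```

View pics/crop2.png

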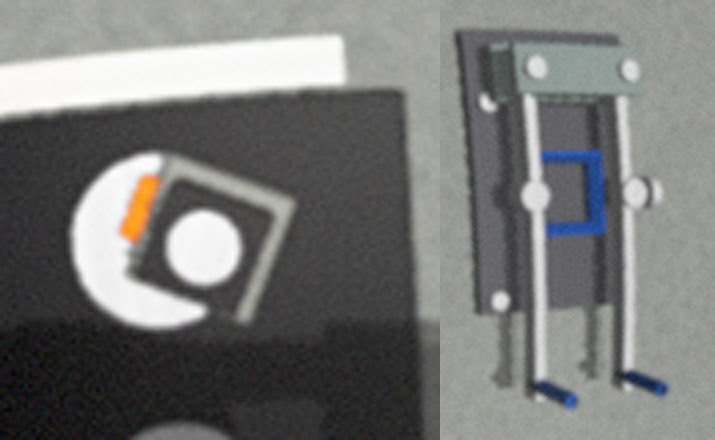

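```bash
python3 - <<'E'
from h import *
d=load('w2');d1=load('w1');S=load('side0')
def ctr(d,roi,th=190):
    x0,y0,x1,y1=roi; g=d['im'][y0:y1,x0:x1]; m=(g.min(2)>th).astype(np.uint8)
    n,l,st,c=cv2.connectedComponentsWithStats(m); return [(st[i,4],c[i]+[x0,y0]) for i in range(1,n) if st[i,4]>10]
print(ctr(d,(215,115,280,180))); print(ctr(d1,(235,130,285,175),180))
P=[plane(d,215+x/4-.4,87+y/4-.4,58) for x,y in((168,155),(296,203),(248,324))]
print(np.round(P,1), 'center',(P[0]+P[2])/2, 'len',np.linalg.norm(P[1]-P[0]),np.linalg.norm(P[2]-P[1]))
e=P[0]-P[1]; f=P[1]-P[2]
print('yaw from +y dir (button)',np.degrees(np.arctan2(-e[0],e[1])),'from x', np.degrees(np.arctan2(f[1],f[0])))
c=plane(d,215+204/4-.4,87+247/4-.4,86); print('neckc@86',c, proj(d1,c), proj(S,c))
# orange button 
for n,dd in(('w2',d),('w1',d1),('side',S)):
    hsv=cv2.cvtColor(dd['im'],cv2.COLOR_RGB2HSV); m=cv2.inRange(hsv,(5,150,120),(22,255,255)); m[:, :200]=0; m[300:]=0
    if n!='side': m[230:]=0
    n_,l,st,cc=cv2.connectedComponentsWithStats(m); i=1+np.argmax(st[1:,4]); print(n,st[i],cc[i])
E
```

```text
[(np.int32(554), array([244.68411552, 149.24187726])), (np.int32(253), array([265.4229249 , 148.46640316]))]
[(np.int32(230), array([245.83913043, 150.1826087 ])), (np.int32(119), array([262.65546218, 155.00840336]))]
[[651.9 115.8  58. ]
 [633.6  92.4  58. ]
 [611.1 110.2  58. ]] center [631.4929724  113.00834075  58.        ] len 29.73009783908966 28.65304840107176
yaw from +y dir (button) -37.904165397726246 from x -38.36808411774648
neckc@86 [631.47116774 112.71641674  86.        ] [262.78643161 155.05851143] [255.21874182 265.45448809]
w2 [246 131   9  16  67] [249.53731343 138.49253731]
w1 [249 142   6  11  36] [251.5 147. ]
side [250 281   7   6  24] [252.875      283.45833333]
```

The views agree: neck axis at (631.5,112.8), top at 86 mm, connector yaw -38°. I'll align above it and then descend.

Request:
move_arm([
  [0.02, -0.002, 0, -0.122],
  [0.04, -0.004, -0.02, -0.244],
  [0.053, -0.005, -0.05, -0.367],
  [0.053, -0.005, -0.07, -0.367],
  [0.053, -0.005, -0.07, -0.367],
])

```text
t: 2.67
position: [630.9, 112.2, 110.5]
tcp_rot: [3.138, 0.003, -0.666]
ft_force: [-1.0, -1.0, -1.5]
opening: 1.001
```

Request:
move_arm([
  [0, 0, -0.02, 0],
  [0, 0, -0.04, 0],
  [0, 0, -0.05, 0],
  [0, 0, -0.05, 0],
], gripper=0.6)

```text
t: 3.0
position: [631.3, 112.6, 62.8]
tcp_rot: [3.141, 0.0, -0.664]
ft_force: [-1.5, -0.5, -0.7]
opening: 0.786
```

Request:
move_arm([
  [0, 0, 0, 0],
  [0, 0, 0, 0],
  [0, 0, 0, 0],
  [0, 0, 0, 0],
  [0, 0, 0, 0],
], gripper=0, squeeze=20)

```text
t: 3.42
position: [631.8, 112.7, 63.5]
tcp_rot: [-3.14, -0.001, -0.665]
ft_force: [0.2, 0.3, -0.1]
opening: 0.405
```

Request:
move_arm([
  [0, 0, 0, 0],
  [0, 0, 0, 0],
  [0, 0, 0, 0],
  [0, 0, 0, 0],
  [0, 0, 0, 0],
])

```text
t: 3.83
position: [631.6, 112.6, 62.8]
tcp_rot: [-3.141, -0.0, -0.665]
ft_force: [0.6, 0.3, 2.0]
opening: 0.25
```

Request:
move_arm([
  [0, 0, 0, 0],
  [0, 0, 0.02, 0],
  [0, 0, 0.05, 0],
  [0, 0, 0.09, 0],
  [0, 0, 0.11, 0],
])

```text
t: 4.25
position: [632.6, 112.6, 176.3]
tcp_rot: [-3.139, -0.003, -0.664]
ft_force: [1.4, -0.4, -0.8]
opening: 0.251
```

The connector is held (21.8 mm opening) and lifted. Next I'll move to a viewing pose behind the press, turning towards the press yaw on the way.

Request:
move_arm([
  [-0.02, -0.03, 0.012, 0.07],
  [-0.04, -0.06, 0.025, 0.14],
  [-0.06, -0.09, 0.04, 0.21],
  [-0.08, -0.12, 0.05, 0.28],
  [-0.1, -0.145, 0.06, 0.35],
])

```text
t: 4.67
position: [529.4, -34.1, 232.3]
tcp_rot: [3.141, 0.002, -0.312]
ft_force: [-0.2, -0.1, -1.1]
opening: 0.253
```

Request:
move_arm([
  [-0.02, -0.03, 0, 0.07],
  [-0.045, -0.06, 0.01, 0.14],
  [-0.065, -0.09, 0.02, 0.21],
  [-0.09, -0.127, 0.02, 0.21],
  [-0.09, -0.127, 0.02, 0.21],
])

```text
t: 5.08
position: [436.9, -162.8, 252.6]
tcp_rot: [3.141, 0.002, -0.11]
ft_force: [-0.3, 0.2, -3.2]
opening: 0.256
```

Request:
move_arm([
  [0, 0, 0, 0],
  [0, 0, 0, 0],
])

```text
t: 5.25
position: [440.9, -159.6, 252.1]
tcp_rot: [-3.141, 0.001, -0.106]
ft_force: [1.0, -0.7, -1.7]
opening: 0.257
```

```bash
python3 - <<'E'
from h import *
im=snap('wrist','w3'); s=ctrl.state(); print(s['t'],s['position'],s['tcp_rot'],s['opening'])
E
```

```text
5.3 [ 441.38840652 -159.15815386  252.05360966] [-3.14127906e+00  8.12685143e-04 -1.04830663e-01] 0.2498322955696634
```

Request:
move_arm([
  [0.025, -0.003, 0, 0],
  [0.055, -0.006, 0, 0],
  [0.09, -0.01, 0, 0],
  [0.09, -0.01, 0, 0],
  [0.09, -0.01, 0, 0],
])

```text
t: 5.72
position: [533.0, -168.2, 250.3]
tcp_rot: [-3.141, 0.004, -0.103]
ft_force: [-1.3, 0.7, -2.5]
opening: 0.254
```

```bash
python3 - <<'E'
from h import *
im=snap('wrist','w4'); s=ctrl.state(); print(s['t'],s['position'],s['tcp_rot'],s['opening'])
a=cv2.imread('pics/w3.png');b=cv2.imread('pics/w4.png')
p=np.array([proj(load('w3'),q) for q in[(482,-165,48),(660,-181,20),(582,-174,8)]]);q_=np.array([proj(load('w4'),q) for q in[(482,-165,48),(582,-174,8)]]);print(p,q_)
cv2.imwrite('pics/c34.png',np.hstack([a[0:300,80:480],b[0:300,80:480]]))
E
```

```text
5.7667 [ 531.81770413 -168.30354127  250.80961913] [-3.14141095  0.00351164 -0.10322084] 0.2507578043503527
[[280.61285611 152.94280859]
 [278.11310158   9.13045717]
 [279.2300747   70.62936027]] [[281.50716025 231.84229023]
 [280.33397137 143.80477671]]
```

View pics/c34.png

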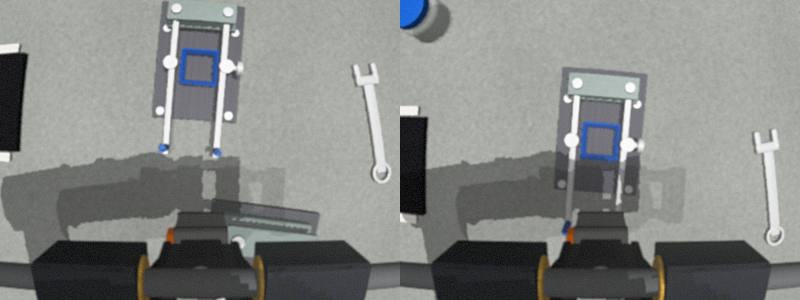

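In both crops the press sits ahead of the gripper. The nest ring is at about (200,67) left and (600,142) right, the grips at (163,148) and (217,152), and the button shows on the left of the held connector. Next I'll extract the geometry.

```bash
python3 - <<'E'
from h import *
D=[load('w3'),load('w4')]; win=[(170+80-10,35,170+80+70,100),(250,110,310,175)]
N=[]
for d,(x0,y0,x1,y1) in zip(D,win):
    hsv=cv2.cvtColor(cv2.resize(d['im'],None,fx=4,fy=4,interpolation=cv2.INTER_CUBIC),cv2.COLOR_RGB2HSV); m=cv2.inRange(hsv,(105,120,40),(130,255,255))
    k=np.zeros_like(m);k[4*y0:4*y1,4*x0:4*x1]=m[4*y0:4*y1,4*x0:4*x1]
    c,h=cv2.findContours(k,cv2.RETR_CCOMP,cv2.CHAIN_APPROX_NONE)
    i=max(range(len(c)),key=lambda i:cv2.contourArea(c[i]) if h[0][i][3]<0 else 0); j=max((j for j in range(len(c)) if h[0][j][3]==i),key=lambda j:cv2.contourArea(c[j]))
    N.append((c[i],c[j]))
    for nm,q,z in(('outer20',c[i],20),('inner20',c[j],20),('inner14',c[j],14),('inner8',c[j],8)):
        p=q.reshape(-1,2)/4-.375; W=np.array([plane(d,u,v,z)[:2] for u,v in p]).astype(np.float32); r=cv2.minAreaRect(W); print(nm,r)
# outer centroid triangulation
o=[]
for d,(a,b) in zip(D,N):
    r=cv2.minAreaRect(a); o.append((d,*(np.array(r[0])/4-.375)))
print('nest top tri',cross(*o))
# grips in w3 
d=D[0]
hsv=cv2.cvtColor(d['im'],cv2.COLOR_RGB2HSV); m=cv2.inRange(hsv,(105,120,40),(130,255,255)); m[:120]=0;m[165:]=0;m[:,:230]=0;m[:,310:]=0
n,l,st,cc=cv2.connectedComponentsWithStats(m)
for i in range(1,n): 
    if st[i,4]>5: print('grip w3',st[i],cc[i],plane(d,*cc[i],70),plane(d,*cc[i],60))
hsv=cv2.cvtColor(load('w1')['im'],cv2.COLOR_RGB2HSV); m=cv2.inRange(hsv,(105,120,40),(130,255,255)); m[:180]=0;m[215:]=0;m[:,:440]=0;m[:,505:]=0
n,l,st,cc=cv2.connectedComponentsWithStats(m)
for i in range(1,n): print('grip w1',st[i],cc[i])
# hinge discs, white blobs
for nm,d,(x0,y0,x1,y1) in(('w3',D[0],(230,0,330,130)),('w4',D[1],(235,60,330,205))):
    mm=(d['im'][y0:y1,x0:x1].min(2)>170).astype(np.uint8); n,l,st,cc=cv2.connectedComponentsWithStats(mm)
    for i in range(1,n):
        if st[i,4]>15: print(nm,st[i,4],(cc[i]+[x0,y0]).round(1), plane(d,*(cc[i]+[x0,y0]),36).round(1))
E
```

```text
outer20 ((584.9630737304688, -173.82931518554688), (45.924774169921875, 46.119873046875), 79.26837921142578)
inner20 ((584.0511474609375, -173.7040252685547), (33.353416442871094, 32.87901306152344), 79.28373718261719)
inner14 ((585.2020263671875, -173.7943115234375), (33.862789154052734, 33.3811149597168), 79.28369140625)
inner8 ((586.35302734375, -173.88461303710938), (34.37215805053711, 33.8833122253418), 79.28369140625)
outer20 ((585.7568969726562, -173.7655792236328), (46.1369743347168, 45.641849517822266), 79.29778289794922)
inner20 ((586.1843872070312, -173.83639526367188), (33.395729064941406, 33.533447265625), 79.12289428710938)
inner14 ((585.9520874023438, -173.8009033203125), (33.90831756591797, 34.048118591308594), 79.12287902832031)
inner8 ((585.7196655273438, -173.76541137695312), (34.42093276977539, 34.5628547668457), 79.12289428710938)
nest top tri (array([ 585.62927932, -173.7874049 ,   14.96088901]), [0.07617688802256135, 0.07617688802265178])
grip w3 [239 145   9   7  48] [242.39583333 147.64583333] [ 493.78243026 -125.75294938   70.        ] [ 493.34774596 -124.52
[... 278 characters left out ...]
3333]
w3 87 [256.1   7.3] [ 659.5 -155.3   36. ]
w3 101 [308.1  11.1] [ 648.1 -214.9   36. ]
w3 17 [306.   19.6] [ 637.2 -211.2   36. ]
w3 826 [249.6  76.8] [ 573.6 -139.1   36. ]
w3 35 [245.7  28.3] [ 633.8 -140.6   36. ]
w3 848 [304.6  75.4] [ 568.5 -201.8   36. ]
w3 39 [315.6  33.2] [ 619.  -220.3   36. ]
w3 22 [320.  112.1] [ 524.  -214.9   36. ]
w3 67 [308.  115.1] [ 521.7 -200.8   36. ]
w3 24 [273.8 124.4] [ 514.9 -160.7   36. ]
w4 1178 [286.2  85.8] [ 649.4 -187.7   36. ]
w4 40 [246.7  99. ] [ 639.3 -141.5   36. ]
w4 492 [253.2 129.3] [ 603.4 -145.1   36. ]
w4 595 [308.5 134.9] [ 590.4 -207.4   36. ]
w4 49 [317.3 104.6] [ 624.6 -220.7   36. ]
w4 88 [298.4 191.8] [ 525.2 -189.5   36. ]
```

Nest centre is (585.7,-173.8) and press yaw is -0.188, and both views agree to under 1 mm. I'll move above the nest and check before inserting.

Request:
move_arm([
  [0.02, -0.002, -0.02, -0.04],
  [0.04, -0.003, -0.05, -0.083],
  [0.054, -0.004, -0.085, -0.083],
  [0.054, -0.004, -0.12, -0.083],
  [0.054, -0.004, -0.152, -0.083],
])

```text
t: 6.18
position: [584.8, -172.6, 98.7]
tcp_rot: [-3.141, 0.001, -0.187]
ft_force: [0.2, -0.2, -2.5]
opening: 0.251
```

Request:
move_arm([
  [0, 0, -0.01, 0],
  [0, 0, -0.018, 0],
  [0, 0, -0.018, 0],
  [0, 0, -0.018, 0],
  [0, 0, -0.018, 0],
])

```text
t: 6.6
position: [587.0, -173.6, 85.2]
tcp_rot: [-3.141, -0.005, -0.187]
ft_force: [-1.2, -0.1, -1.0]
opening: 0.249
```

```bash
python3 - <<'E'
from h import *
im=snap('wrist','w5');snap('side','s5'); s=ctrl.state(); print(s['t'],s['position'],s['tcp_rot'],s['opening'],s['ft_force'])
a=cv2.imread('pics/w5.png');b=cv2.imread('pics/s5.png')
print(proj(load('s5'),(585.7,-173.8,20)),proj(load('w5'),(585.7,-173.8,20)))
cv2.imwrite('pics/c5.png',np.hstack([a[100:320,150:410],cv2.resize(b[170:260,200:300],(480,432),interpolation=cv2.INTER_CUBIC)[:220] if 0 else cv2.resize(b[180:246,210:290],(267,220),interpolation=cv2.INTER_CUBIC)]))
E
```

```text
6.7 [ 586.53993968 -173.60767169   84.77065319] [-3.14116639 -0.00407487 -0.18758476] 0.2523252608910649 [-0.02678637  0.14313449 -2.70606855]
[244.83370448 218.49274131] [279.80840972 226.6876983 ]
```

View pics/c5.png

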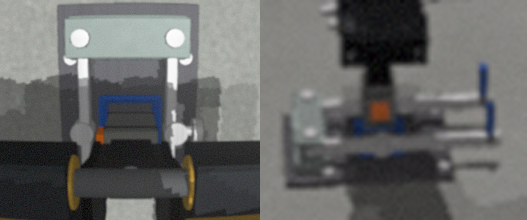

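The connector is above the nest and square to it: the housing spans columns 103–160 against the ring at 100–160, with the button left. I'll lower it while watching the force.

Request:
move_arm([
  [0, 0, -0.006, 0],
  [0, 0, -0.011, 0],
  [0, 0, -0.014, 0],
  [0, 0, -0.016, 0],
  [0, 0, -0.016, 0],
])

```text
t: 7.12
position: [584.9, -173.5, 65.7]
tcp_rot: [3.141, 0.001, -0.188]
ft_force: [-0.4, -0.3, -2.0]
opening: 0.255
```

Request:
move_arm([
  [0, 0, -0.002, 0],
  [0, 0, -0.004, 0],
  [0, 0, -0.005, 0],
  [0, 0, -0.005, 0],
  [0, 0, -0.005, 0],
])

```text
t: 7.53
position: [585.4, -173.5, 61.5]
tcp_rot: [3.142, 0.0, -0.188]
ft_force: [-0.8, 0.5, -2.7]
opening: 0.251
```

Request:
move_arm([
  [0, 0, -0.001, 0],
  [0, 0, -0.002, 0],
  [0, 0, -0.003, 0],
  [0, 0, -0.003, 0],
  [0, 0, -0.003, 0],
])

```text
t: 7.95
position: [585.6, -173.6, 58.8]
tcp_rot: [3.142, -0.001, -0.188]
ft_force: [-0.4, -0.2, -0.9]
opening: 0.254
```

Request:
move_arm([
  [0, 0, -0.0005, 0],
  [0, 0, -0.001, 0],
  [0, 0, -0.001, 0],
  [0, 0, -0.001, 0],
])

```text
t: 8.28
position: [585.6, -173.6, 58.8]
tcp_rot: [3.141, -0.001, -0.187]
ft_force: [-2.0, 0.6, 5.0]
opening: 0.246
```

The force rises at z = 58.8, about the expected 58.5 for the nest floor, so it's seated. I'll release and rise.

Request:
move_arm([
  [0, 0, 0.001, 0],
  [0, 0, 0.001, 0],
  [0, 0, 0.001, 0],
  [0, 0, 0.001, 0],
  [0, 0, 0.001, 0],
], gripper=0.55)

```text
t: 8.7
position: [585.3, -173.6, 58.3]
tcp_rot: [3.142, 0.0, -0.188]
ft_force: [-0.3, 0.0, 0.5]
opening: 0.511
```

Request:
move_arm([
  [0, 0, 0.005, 0],
  [0, 0, 0.02, 0],
  [0, 0, 0.05, 0],
  [0, 0, 0.08, 0],
  [0, 0, 0.11, 0],
])

```text
t: 9.12
position: [585.1, -173.6, 169.9]
tcp_rot: [3.141, 0.001, -0.188]
ft_force: [-0.4, 0.0, 0.0]
opening: 0.551
```

Request:
move_arm([
  [-0.04, 0.007, 0.02, 0],
  [-0.08, 0.015, 0.03, 0],
  [-0.12, 0.022, 0.03, 0],
  [-0.12, 0.022, 0.03, 0],
  [-0.12, 0.022, 0.03, 0],
], gripper=1.0)

```text
t: 9.53
position: [463.1, -151.4, 199.6]
tcp_rot: [-3.141, -0.001, -0.187]
ft_force: [0.4, -0.9, 1.3]
opening: 0.847
```

```bash
python3 - <<'E'
from h import *
im=snap('wrist','w6');snap('side','s6'); s=ctrl.state(); print(s['t'],s['position'],s['tcp_rot'],s['opening'],s['ft_force'])
a=cv2.imread('pics/w6.png');b=cv2.imread('pics/s6.png')
cv2.imwrite('pics/c6.png',np.hstack([cv2.resize(a[20:240,200:360],(436,600),interpolation=cv2.INTER_CUBIC),cv2.resize(b[190:246,215:290],(364,272),interpolation=cv2.INTER_CUBIC)[:600] if 0 else np.vstack([cv2.resize(b[190:246,215:290],(364,272),interpolation=cv2.INTER_CUBIC),np.zeros((328,364,3),np.uint8)])]))
E
```

```text
9.6333 [ 466.20462846 -151.62248355  199.37730594] [-3.14153483e+00 -2.21709331e-03 -1.87447140e-01] 0.9317332557459088 [ 0.33257971 -0.25162545  0.60323654]
```

View pics/c6.png

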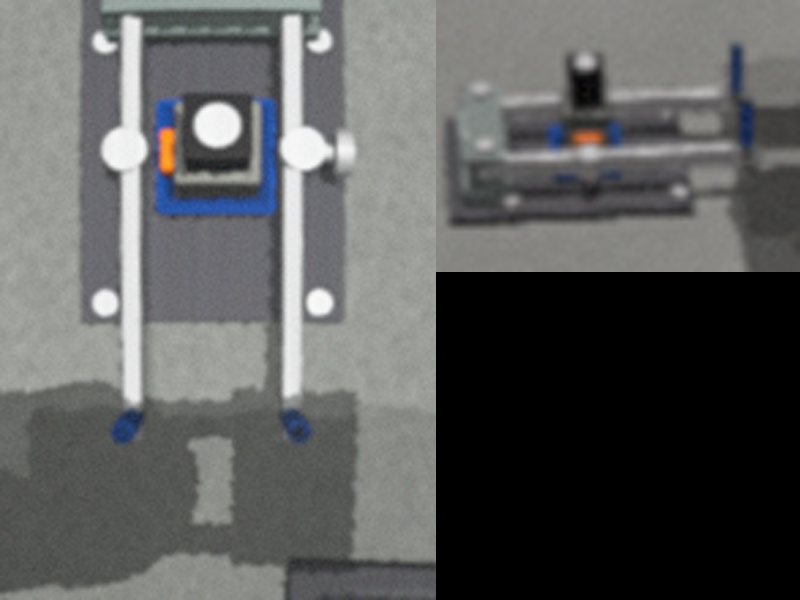

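Left crop: the connector stands in the blue nest at (217,150), its orange button (167,150) facing the left jaw pad, and both grips are open at (127,425) and (297,425). Now I'll check the seating height and measure the grips and jaw caps.

```bash
python3 - <<'E'
from h import *
d=load('w6');S=load('s6')
def blobs(d,roi,m,amin):
    x0,y0,x1,y1=roi; n,l,st,c=cv2.connectedComponentsWithStats(m[y0:y1,x0:x1].astype(np.uint8)); return [(int(st[i,4]),(c[i]+[x0,y0])) for i in range(1,n) if st[i,4]>=amin]
w=blobs(d,(266,50,295,80),d['im'].min(2)>170,40); s=blobs(S,(238,196,254,210),S['im'].min(2)>150,4); print(w,s)
print('neck top',plane(d,*w[0][1],82), 'tri',cross((d,*w[0][1]),(S,*s[0][1])) if s else '')
o=np.array([586.0,-172.3]);X=np.array([.9825,-.1865]);Y=np.array([.1865,.9825])
loc=lambda p:np.round([(p[:2]-o)@X,(p[:2]-o)@Y],1)
hsv=cv2.cvtColor(d['im'],cv2.COLOR_RGB2HSV); g=cv2.inRange(hsv,(105,120,25),(130,255,255))>0
for a,c in blobs(d,(235,160,320,190),g,10): print('grip',a,c,'mid z48',plane(d,*c,48).round(1),loc(plane(d,*c,48)))
for x,y in((124,148),(302,148),(132,148),(291,148)):
    p=plane(d,200+x/2.725,20+y/2.727,38); print('cap',loc(p))
# cap edge profile
im=d['im'].min(2)
r=cv2.HoughCircles(cv2.resize(im[60:92,230:330],None,fx=6,fy=6,interpolation=cv2.INTER_CUBIC),cv2.HOUGH_GRADIENT,1,60,param1=100,param2=15,minRadius=35,maxRadius=65)
if r is not None:
    for x,y,R in r[0]: u,v=230+x/6,60+y/6; print('circ',u,v,R/6,loc(plane(d,u,v,38)))
E
```

```text
[(218, array([279.29816514,  65.44036697]))] [(7, array([245.28571429, 202.        ]))]
neck top [ 584.783672   -174.38274868   82.        ] tri (array([ 584.1093802 , -174.1551273 ,   82.93074726]), [0.5185631856904753, 0.518563185690496])
grip 76 [245.98684211 176.01315789] mid z48 [ 492.2 -123.6   48. ] [-101.2   30.3]
grip 38 [308.31578947 174.94736842] mid z48 [ 481.9 -183.3   48. ] [-100.3  -30.2]
cap [-0.5 31. ]
cap [ -0.7 -33. ]
cap [-0.6 28.1]
cap [ -0.8 -29. ]
circ 245.41667 74.416664 8.2 [-0.7 31.1]
circ 279.58334 66.083336 8.233334 [ 7.3 -2.4]
circ 311.25 74.416664 8.083333 [ -0.8 -33.4]
circ 320.75 87.083336 9.566667 [-13.4 -42.7]
```

Seating is confirmed: the neck top is at about 82–83 mm at the nest position. The jaw caps sit at +31.1 and -33.4, so the right jaw has about 4.5 mm more gap. Now I'll go down over the grips with the gripper fully open.

Request:
move_arm([
  [0.012, -0.001, -0.03, 0],
  [0.023, -0.002, -0.06, 0],
  [0.023, -0.002, -0.09, 0],
  [0.023, -0.002, -0.1, 0],
  [0.023, -0.002, -0.1, 0],
], gripper=1.0, squeeze=4)

```text
t: 10.05
position: [487.3, -153.6, 95.3]
tcp_rot: [3.14, 0.007, -0.188]
ft_force: [-0.3, -1.1, 0.5]
opening: 0.999
```

Request:
move_arm([
  [0, 0, 0, 0],
  [0, 0, -0.015, 0],
  [0, 0, -0.035, 0],
  [0, 0, -0.055, 0],
  [0, 0, -0.062, 0],
])

```text
t: 10.47
position: [488.7, -153.5, 36.4]
tcp_rot: [-3.141, -0.0, -0.188]
ft_force: [-0.1, -0.3, -0.9]
opening: 0.999
```

Request:
move_arm([
  [0, 0.002, 0, 0],
  [0, 0.003, 0, 0],
  [0, 0.003, 0, 0],
  [0, 0.003, 0, 0],
], gripper=0.85)

```text
t: 10.8
position: [489.6, -150.5, 38.1]
tcp_rot: [-3.141, -0.003, -0.187]
ft_force: [-0.5, 0.4, -0.2]
opening: 0.863
```

Request:
move_arm([
  [0, 0.001, 0, 0],
  [0, 0.002, 0, 0],
  [0, 0.002, 0, 0],
  [0, 0.002, 0, 0],
  [0, 0.002, 0, 0],
], gripper=0.72, squeeze=5)

```text
t: 11.22
position: [488.8, -148.7, 36.9]
tcp_rot: [3.141, -0.001, -0.188]
ft_force: [1.5, -1.7, -0.1]
opening: 0.724
```

Request:
move_arm([
  [0, 0, 0, 0],
  [0, 0, 0, 0],
  [0, 0, 0, 0],
  [0, 0, 0, 0],
  [0, 0, 0, 0],
], gripper=0.6)

```text
t: 11.63
position: [488.7, -148.4, 36.6]
tcp_rot: [-3.141, -0.001, -0.188]
ft_force: [1.6, -0.8, 2.6]
opening: 0.605
```

```bash
python3 - <<'E'
from h import *
s=ctrl.state(); print(s['t'],s['position'],s['opening'],s['ft_force'],s['torque'])
E
```

```text
11.6333 [ 488.68484403 -148.36106003   36.64062838] 0.6046692736284845 [ 1.57529252 -0.771427    2.56492433] [-0.20066602 -0.28823384  0.07896222]
```

Request:
move_arm([
  [0, 0, 0, 0],
  [0, 0, 0, 0],
  [0, 0, 0, 0],
  [0, 0, 0, 0],
  [0, 0, 0, 0],
], gripper=0.5)

```text
t: 12.05
position: [488.7, -148.5, 36.6]
tcp_rot: [-3.142, -0.001, -0.188]
ft_force: [1.7, -1.2, 2.2]
opening: 0.5
```

Request:
move_arm([
  [0, 0, 0, 0],
  [0, 0, 0, 0],
  [0, 0, 0, 0],
  [0, 0, 0, 0],
  [0, 0, 0, 0],
], gripper=0.45)

```text
t: 12.47
position: [488.7, -148.6, 36.6]
tcp_rot: [3.142, -0.001, -0.188]
ft_force: [3.6, -1.8, 1.4]
opening: 0.452
```

Request:
move_arm([
  [0, 0, 0, 0],
  [0, 0, 0, 0],
  [0, 0, 0, 0],
  [0, 0, 0, 0],
], gripper=0.41)

```text
t: 12.8
position: [488.8, -148.6, 36.6]
tcp_rot: [-3.142, -0.001, -0.188]
ft_force: [2.8, -2.4, 1.4]
opening: 0.416
```

Request:
move_arm([
  [0, 0, 0, 0],
  [0, 0, 0, 0],
  [0, 0, 0, 0],
  [0, 0, 0, 0],
], gripper=0.385)

```text
t: 13.13
position: [488.8, -148.6, 36.7]
tcp_rot: [-3.142, -0.001, -0.188]
ft_force: [3.7, -2.8, 0.6]
opening: 0.396
```

Request:
move_arm([
  [0, 0, 0, 0],
  [0, 0, 0, 0],
  [0, 0, 0, 0],
  [0, 0, 0, 0],
  [0, 0, 0, 0],
], gripper=0.365)

```text
t: 13.55
position: [488.8, -148.6, 36.6]
tcp_rot: [-3.142, -0.001, -0.188]
ft_force: [3.7, -2.7, 0.3]
opening: 0.401
```

```bash
python3 - <<'E'
from h import *
im=snap('wrist','w7'); s=ctrl.state(); print(s['t'],s['position'],s['opening'],s['ft_force'],s['torque'])
a=cv2.imread('pics/w7.png'); u,v=proj(load('w7'),(585.7,-173.8,40)); print(u,v); u=int(u);v=int(v); y0=max(0,v-50)
cv2.imwrite('pics/c7.png',cv2.resize(a[y0:y0+100,u-65:u+65],(780,600),interpolation=cv2.INTER_CUBIC))
E
```

```text
13.6 [ 488.79881184 -148.58500663   36.64720705] 0.4013645339246014 [ 3.36885157 -3.67857311 -0.02866597] [-0.804326   -1.26445764  0.02522464]
292.48887595135676 64.9580692968633
```

View pics/c7.png

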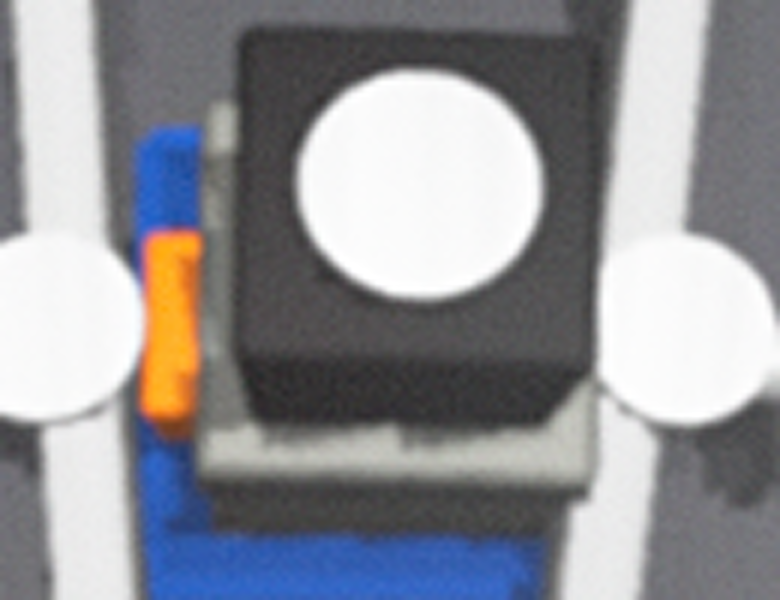

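Both pads now touch the connector, which stands upright: left pad on the button at (145,325), right pad on the housing at (597,325). It stalls at 5 N. I'll balance sideways and raise the squeeze gently, with the opening command capped just ahead.

Request:
move_arm([
  [0, -0.001, 0, 0],
  [0, -0.001, 0, 0],
  [0, -0.001, 0, 0],
], gripper=0.36, squeeze=7)

```text
t: 13.85
position: [488.7, -149.6, 36.7]
tcp_rot: [-3.141, -0.001, -0.188]
ft_force: [3.2, -2.0, 0.9]
opening: 0.378
```

Request:
move_arm([
  [0, 0, 0, 0],
  [0, 0, 0, 0],
  [0, 0, 0, 0],
], gripper=0.35, squeeze=8.5)

```text
t: 14.1
position: [488.7, -149.7, 36.6]
tcp_rot: [3.142, -0.001, -0.188]
ft_force: [5.1, -3.2, 0.6]
opening: 0.371
```

Request:
move_arm([
  [0, 0, 0, 0],
  [0, 0, 0, 0],
  [0, 0, 0, 0],
], gripper=0.335, squeeze=9.5)

```text
t: 14.35
position: [488.7, -149.7, 36.7]
tcp_rot: [3.141, -0.001, -0.188]
ft_force: [4.1, -3.6, 0.3]
opening: 0.362
```

```bash
python3 - <<'E'
from h import *
s=ctrl.state(); print(s['t'],s['position'],s['opening'],s['ft_force'],s['torque'])
E
```

```text
14.35 [ 488.67787995 -149.73816968   36.65079292] 0.3621446049805501 [ 4.0882029  -3.62595142  0.33195978] [-1.07895387 -1.37914723  0.00270855]
```

Request:
move_arm([
  [0, 0, 0, 0],
  [0, 0, 0, 0],
  [0, 0, 0, 0],
], gripper=0.335, squeeze=10.3)

```text
t: 14.6
position: [488.7, -149.8, 36.6]
tcp_rot: [3.141, -0.001, -0.188]
ft_force: [5.2, -3.2, -0.4]
opening: 0.352
```

Request:
move_arm([
  [0, 0, 0, 0],
  [0, 0, 0, 0],
  [0, 0, 0, 0],
], gripper=0.33, squeeze=10.8)

```text
t: 14.85
position: [488.7, -149.8, 36.6]
tcp_rot: [3.141, -0.001, -0.188]
ft_force: [4.6, -4.0, -0.3]
opening: 0.346
```

Request:
move_arm([
  [0, 0, 0, 0],
  [0, 0, 0, 0],
  [0, 0, 0, 0],
], gripper=0.325, squeeze=11.3)

```text
t: 15.1
position: [488.8, -149.8, 36.6]
tcp_rot: [3.141, -0.001, -0.188]
ft_force: [4.3, -3.3, 0.7]
opening: 0.334
```

Request:
move_arm([
  [0, 0, 0, 0],
  [0, 0, 0, 0],
  [0, 0, 0, 0],
], gripper=0.32)

```text
t: 15.35
position: [488.8, -149.5, 36.7]
tcp_rot: [-3.141, -0.001, -0.188]
ft_force: [4.1, -2.4, -0.1]
opening: 0.316
```

It's past the peak, with the fingers tracking the command again and the side force falling. I'll lower the squeeze cap and go the last bit.

Request:
move_arm([
  [0, 0, 0, 0],
  [0, 0, 0, 0],
  [0, 0, 0, 0],
], gripper=0.305, squeeze=9)

```text
t: 15.6
position: [488.8, -149.7, 36.7]
tcp_rot: [3.142, -0.001, -0.188]
ft_force: [4.6, -3.7, 0.1]
opening: 0.311
```

```bash
python3 - <<'E'
from h import *
im=snap('wrist','w8'); s=ctrl.state(); print(s['t'],s['position'],s['opening'],s['ft_force'],s['torque'])
a=cv2.imread('pics/w8.png'); u,v=292,64; y0=max(0,v-50)
cv2.imwrite('pics/c8.png',cv2.resize(a[y0:y0+100,u-65:u+65],(780,600),interpolation=cv2.INTER_CUBIC))
for f in('w7','w8'):
    hsv=cv2.cvtColor(load(f)['im'],cv2.COLOR_RGB2HSV); m=cv2.inRange(hsv,(5,150,120),(22,255,255)); m[150:]=0
    print(f,(m>0).sum(),cv2.boundingRect(m))
E
```

```text
15.65 [ 488.87706702 -149.70741832   36.67080215] 0.30497938282077586 [ 4.84795646 -3.23408052  1.53242611] [-1.04451757 -1.42265513 -0.01015525]
w7 267 (250, 53, 11, 32)
w8 0 (0, 0, 0, 0)
```

View pics/c8.png

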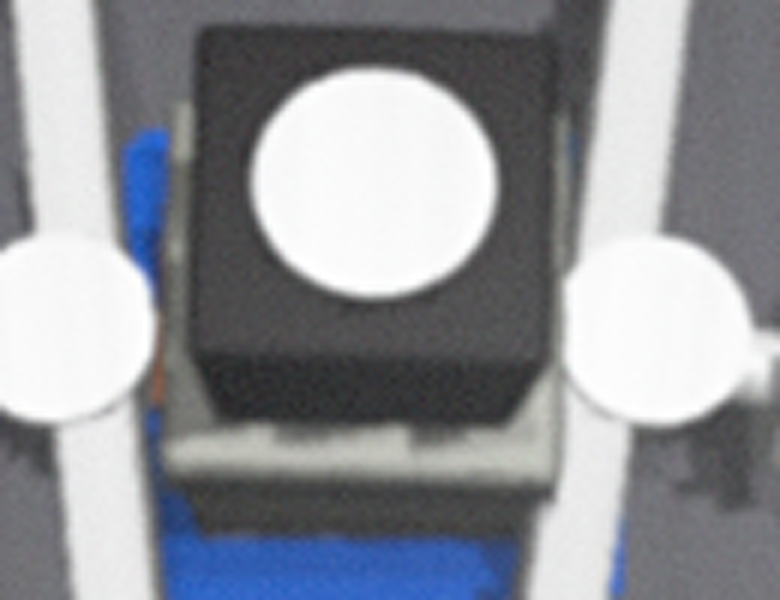

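The pad-to-housing gap shrank from about 55 px to 10 px (12 px/mm), roughly 3.75 mm from the partly pressed state, so the button looks home. Now I'll open gently.

Request:
move_arm([
  [0, 0, 0, 0],
  [0, 0, 0, 0],
  [0, 0, 0, 0],
  [0, 0, 0, 0],
], gripper=0.4)

```text
t: 15.98
position: [488.5, -149.4, 36.6]
tcp_rot: [-3.141, -0.0, -0.188]
ft_force: [5.1, -1.5, 2.0]
opening: 0.395
```

Request:
move_arm([
  [0, 0, 0, 0],
  [0, -0.001, 0, 0],
  [0, -0.002, 0, 0],
  [0, -0.003, 0, 0],
  [0, -0.004, 0, 0],
], gripper=0.65)

```text
t: 16.4
position: [487.0, -153.5, 36.3]
tcp_rot: [3.141, 0.003, -0.188]
ft_force: [1.0, -0.2, 2.9]
opening: 0.631
```

Request:
move_arm([
  [0, 0, 0, 0],
  [0, 0, 0, 0],
  [0, 0, 0, 0],
  [0, 0, 0, 0],
  [0, 0, 0, 0],
], gripper=0.8)

```text
t: 16.82
position: [487.2, -153.4, 35.9]
tcp_rot: [3.141, 0.003, -0.188]
ft_force: [0.9, 0.0, -0.1]
opening: 0.794
```

Request:
move_arm([
  [0, 0, 0, 0],
  [0, 0, 0, 0],
  [0, 0, 0, 0],
  [0, 0, 0, 0],
  [0, 0, 0, 0],
], gripper=1.0)

```text
t: 17.23
position: [488.2, -153.5, 36.5]
tcp_rot: [3.142, 0.0, -0.188]
ft_force: [0.5, 0.3, -0.4]
opening: 0.988
```

Request:
move_arm([
  [0, 0, 0, 0],
  [0, 0, 0, 0],
  [0, 0, 0, 0],
  [0, 0, 0, 0],
  [0, 0, 0, 0],
])

```text
t: 17.65
position: [488.4, -153.5, 36.6]
tcp_rot: [-3.142, -0.0, -0.188]
ft_force: [0.6, 0.7, 1.1]
opening: 1.005
```

```bash
python3 - <<'E'
from h import *
im=snap('wrist','w9'); s=ctrl.state(); print(s['t'],s['position'],s['opening'],s['ft_force'],s['torque'])
hsv=cv2.cvtColor(im,cv2.COLOR_RGB2HSV); m=cv2.inRange(hsv,(5,150,100),(22,255,255)); m[150:]=0
print((m>0).sum(),cv2.boundingRect(m))
E
```

```text
17.7 [ 488.36353835 -153.52096896   36.57389845] 1.0037560051946157 [-1.16990534 -0.46391809 -0.66149993] [ 0.01674051  0.0034386  -0.03850918]
0 (0, 0, 0, 0)
```

Clear of the grips. I'll rise and back off slightly, then take a final look.

Request:
move_arm([
  [0, 0, 0.02, 0],
  [0, 0, 0.05, 0],
  [0, 0, 0.09, 0],
  [0, 0, 0.13, 0],
  [-0.01, 0.002, 0.163, 0],
])

```text
t: 18.12
position: [480.0, -151.9, 202.5]
tcp_rot: [3.141, -0.004, -0.187]
ft_force: [1.3, 0.0, -0.1]
opening: 1.003
```

Request:
move_arm([
  [-0.013, 0, 0, 0],
  [-0.013, 0, 0, 0],
  [-0.013, 0, 0, 0],
  [-0.013, 0, 0, 0],
])

```text
t: 18.45
position: [464.9, -151.5, 198.4]
tcp_rot: [3.141, 0.002, -0.188]
ft_force: [-0.1, -1.1, -0.8]
opening: 1.004
```

```bash
python3 - <<'E'
from h import *
im=snap('wrist','w10');snap('side','s10'); s=ctrl.state(); print(s['t'],s['position'],s['opening'])
a=cv2.imread('pics/w10.png');b=cv2.imread('pics/s10.png')
cv2.imwrite('pics/c10.png',np.hstack([cv2.resize(a[20:240,200:360],(436,600),interpolation=cv2.INTER_CUBIC),np.vstack([cv2.resize(b[190:246,215:290],(364,272),interpolation=cv2.INTER_CUBIC),cv2.resize(b[120:370,120:400],(364,328))])]))
d=load('w10'); o=np.array([586.0,-172.3]);X=np.array([.9825,-.1865]);Y=np.array([.1865,.9825])
hsv=cv2.cvtColor(im,cv2.COLOR_RGB2HSV); g=cv2.inRange(hsv,(105,120,25),(130,255,255)); g[:155]=0;g[200:]=0;g[:,:230]=0;g[:,330:]=0
n,l,st,c=cv2.connectedComponentsWithStats(g)
for i in range(1,n):
    if st[i,4]>9:
        p=plane(d,*c[i],48)[:2]-o; print('grip',st[i,4],p@X,p@Y)
w=(im[50:80,262:298].min(2)>170).astype(np.uint8); n,l,st,c=cv2.connectedComponentsWithStats(w); i=1+np.argmax(st[1:,4]); print('neck',st[i,4],plane(d,*(c[i]+[262,50]),82))
E
```

```text
18.55 [ 465.16928506 -151.51713453  198.13431059] 0.9989132392530657
grip 77 -101.49751542396181 30.30529835446973
grip 58 -101.8615415428086 -30.417478959615188
neck 217 [ 585.82544795 -172.567159     82.        ]
```

View pics/c10.png

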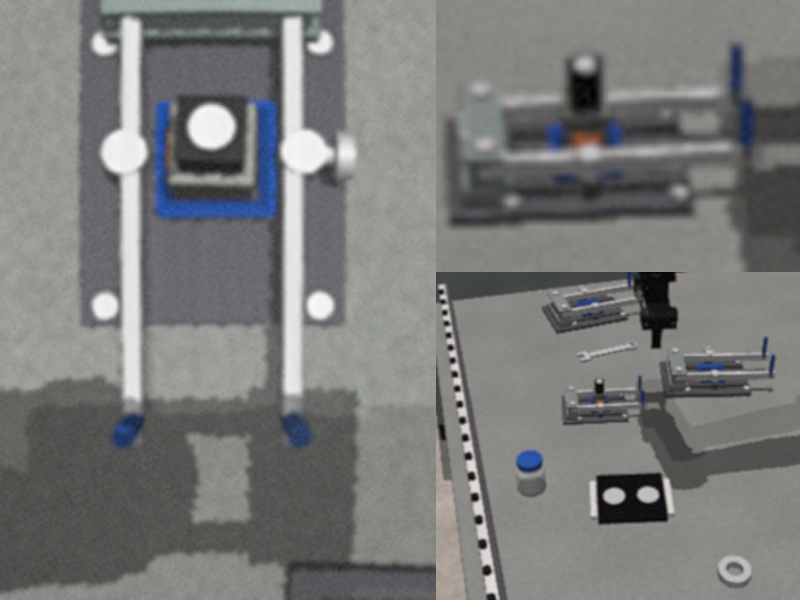

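The connector stands upright in the nest, the button is only a thin sliver at (168,150), both grips are fully open at ±30 mm, and the jar, bearing and wrench are where they were. Handing in.

```bash
python3 -c "
from bench import ctrl
print(ctrl.close_job())"
```

```text
the job is handed in; nothing more can be done
None
```

The connector is locked and standing in the nest of the smallest press, and I handed the job in at about 18.6 s of the 62 s allowed.

- **Placing:** I lifted it by the neck and lowered it until the force rose at tool height 58.8 mm (58.5 mm expected). I then let go, with the button facing the left jaw. The neck top measured about 82–83 mm against 82 mm nominal, so it was fully seated.
- **Squeezing:** I raised the grip force in steps from 5 N to 11.3 N. The button passed its peak at about 29 mm over the grips, slightly above the stated 10 N but well below the 16 N crush limit. I finished at a cap of 9 N.
- **Last checks:**
  - The button shows only as a thin sliver. Its travel, judged from the pad gap in the picture, fits fully home.
  - The grips are back at ±30 mm, as before the squeeze.
  - The jar, bearing and wrench look unmoved by eye; I did not re-measure them.
- **Disagreements:**
  - The connector slid about 1.8 mm left during the squeeze, within the nest's play.
  - A 3–4 N sideways force stayed on the tool through the squeeze, even after I re-centred it by 1 mm.
  - The colour mask could not find the sliver of the locked button; I confirmed it by eye.

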